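# Draw a thin tray cover from under a shelf to the edge and close the tray stack

### The job

The thin blue metal cover lies under the clear shelf of the white desk organiser. Pressing only lightly, draw it out flat until about a third of it sticks out over the organiser's front edge, take it there by its two long sides, and lower it onto the open sample tray on top of the stack, not dropping it, so that it lies level and centred on the rim between the end lugs. Leave the trays stacked where they stand, and do not disturb the other things on the desk.

Things in the scene. Friction and masses are not known exactly. Their poses are not given: they have to be found in the camera images.
- organiser: White desk organiser, fixed: solid plinth 200 deep (x), 100 wide (y), 60 high, smooth top. Origin: at desk height under the middle of its front edge; x runs from the front edge to the back, z up; yaw within 0.15 rad of the world's. From x=40 to 200 two side cheeks carry a clear shelf 75 clear above the plinth top. Gap between cheeks 84. A stop 12 high closes the back.
- front_edge (a point): Middle of the organiser's front edge, on the plinth top (60 above the desk); axes as the organiser's. What has negative x in this frame hangs over the edge. The first 40 behind this edge is an open apron with a curb 10 high on each side (gap between them 84).
- shelf_edge (a point): Middle of the lower front edge of the clear shelf: 40 behind the plinth's front edge, 135 above the desk. The shelf is 8 thick, its top 143 above the desk.
- cover: Loose flat blue aluminium cover 124 long (x) x 64 wide (y) x 4 thick, 60 to 120 g, plain. Origin: centre of its underside. At the start flat on the plinth, wholly under the shelf, nearly square to the organiser, about 10 free on either side: no room for fingers. Closed finger tips pressed on it with 5 to 15 N drag it along; over 60 N spoils it. Pressed beyond the front edge it tips.
- cover_front (a point): Middle of the cover's near end (towards the organiser's front edge), mid-thickness; at the start 6 to 18 behind the shelf's front edge.
- lower_tray: Closed lower tray of the stack, loose, 0.9 kg: aluminium, 140 long (x) x 56 wide (y) x 34 high, with a blue cover 124 x 64 x 4 on it whose top is 38 above the desk. Origin: centre of its underside. Its yaw is within 0.3 rad of the world's.
- tray: Open upper tray with sample tubes, loose, 0.4 kg, standing on the lower one's cover: aluminium, 140 long (x) x 56 wide (y), rim 34 above its own underside (72 above the desk). Side walls 4 thick, end walls 10. The outer 5 of each end wall rises as a lug 3.5 above the rim. Origin: centre of its underside; yaw within 0.33 rad of the world's.
- tray_rim (a point): Centre of the upper tray's mouth, at rim height; axes as the tray's. The lugs face each other 130 apart along x (3 play at each end of the cover); the centred cover overhangs the long sides by 4 each. The seated cover's underside centre is here.
- jar_a: Bystander: sample jar with red cap, 48 across, 60 high.
- jar_b: Bystander: sample jar with red cap, 48 across, 60 high.
- amber: Bystander: amber bottle, 54 across, 105 high.
- mouse: Bystander: black computer mouse 105 x 60 x 33.
- sharps: Bystander: yellow bin with red lid, 120 across, 157 high.
- pen_cup: Bystander: grey cup of pens, 74 across, 140 high with the pens.
Mind the look-alikes: they are no part of the job. What is shaped like the lower_tray but green or pink is not meant.

How it is judged (in metres and radians):
On the way, in this order (a step that is already met when the one before it is completed fails the run):
1. the cover lies flat on the organiser with its near end at least 30 mm out over the front edge (x of cover_front in the frame of front_edge below -0.03 m and z of cover_front in the frame of front_edge below 0.006 m and angle between cover's own z axis and vertical below 0.06 rad and contact force between cover and organiser above 0.1 N), for 0.1 s.
2. the cover is lifted clear in the fingers (height (world z) of cover above 0.08 m and contact force between cover and the fingers above 0.5 N and contact force between cover and organiser below 0.05 N), for 0.1 s.
3. the cover touches down on the open tray while still in the fingers (contact force between cover and the fingers above 0.3 N and contact force between cover and tray above 0.2 N and distance between cover and tray_rim below 0.025 m), for 0.02 s.
At the end, for the whole second after the job is handed in: Cover at rest on the upper tray's rim: within 4.5 mm of centre lengthwise, 7 mm crosswise, underside within 1.5 mm of the rim height, level within 0.02 rad, in line with the tray within 0.08 rad. Trays level, moved under 20 mm, centres within 15 mm of each other (x of cover in the frame of tray_rim between -0.0045 and 0.0045 m and y of cover in the frame of tray_rim between -0.007 and 0.007 m and z of cover in the frame of tray_rim between -0.003 and 0.0015 m and angle between cover's own z axis and vertical below 0.02 rad and angle between the x axis of cover and the x axis of tray, either way round below 0.08 rad and linear speed of cover below 0.01 m/s and distance of each of lower_tray, tray from where it was at the start of the episode below 0.02 m and horizontal distance between tray and lower_tray below 0.015 m and angle between tray's own z axis and vertical below 0.03 rad); the robot touches nothing.
It fails at once if the cover is pressed onto the organiser with more than 60 N (contact force between cover and organiser above 60 N).
It fails at once if the cover falls onto the desk (height (world z) of cover below 0.03 m).
It fails at once if a bystander is moved more than 30 mm or tipped (distance of any of jar_a, jar_b, amber, mouse, sharps, pen_cup from where it was at the start of the episode above 0.03 m or angle between any of jar_a, jar_b, amber, sharps, pen_cup's own z axis and vertical above 0.5 rad).
It also fails if it takes over 72 s, if anything falls off the work surface, if the arm or the gripper's body presses on something with over 40 N, if the wrist force passes 120 N, or if a joint passes its speed limit or range.

### The arm

A 6-joint arm with a two-finger parallel gripper is mounted at the origin on the work surface. World frame = base frame: x ahead of the robot, y to its left, z up, the work surface at z = 0. Lengths are in mm, angles in degrees, forces in N, time in s.
With the tool pointing down it reaches from about 325 to 925 mm from the base axis. Payload 3.1 kg.
Tool frame: the origin (TCP) lies at the very end of the fingers, on their centre line; the grasp point (between the pads) lies grasp_offset behind it (grasp_offset is the distance from the TCP to the grasp point, in mm); z points along the fingers, x is the direction in which the jaws open and shut, and the axes are right-handed (so a half turn about z gives the same grasp; the last joint's range is limited). The gripper opens to 85 mm and grips with 20 to 120 N. Pads are 22 mm wide; open, the fingers measure 114 mm over their backs; the gripper's body (76 mm by 85 mm) begins 54 mm behind the grasp point. The pads swing forward as they close: fully open they stand 13 mm farther back than shut.
Start: joints at [70.52, 12.427, 92.441, -0, 75.132, -6.429], TCP at [141.127, 608.87, 231.3] pointing down, gripper open.
Joint ranges: [-157.48, 157.48], [-44.54, 120.13], [17.64, 146.25], [-64.5, 244.5], [7.68, 150.69], [-147.95, 147.95]. Speed limits (degrees/s): [159.86, 159.86, 180, 180, 180, 180].

### API

Orientations are given as [roll, pitch, yaw] about the fixed x, y, z axes, in that order (R = Rz(yaw) Ry(pitch) Rx(roll)).
In Python, from station import * gives the robot as it stands. Calls block until the motion is done:
- goto(position, orientation): joint-space move of the TCP to a pose.
- move_l(position, attitude=None, speed=150): straight line of the TCP; attitude=None keeps the orientation; speed is the mean speed in mm/s.
- move_j(angles): joint-space move.
- grip(opening, squeeze=None): finger opening in mm; squeeze is the grip in N (None keeps the last); returns when the fingers have stopped.
- wait(seconds).
- solve_ik(position, orientation): joint angles nearest the present ones, or None.
- get_obs(): the state.
- get_image(name): name is "scene" or "top" or "wrist"; returns the picture (384x512x3 uint8, red, green, blue); there is no depth.
- get_calibration(name): a dict with "fx", "fy", "cx", "cy" (pixels), "R" (3x3) and "t" (3): a world point X has camera coordinates R X + t; the wrist camera has in their place "mount" (4x4, takes a point from camera to tool coordinates, whose origin is the TCP and whose axes are the tool frame's). Camera axes: x right, y down, z forward; pixel columns grow to the right and rows downward; lengths in mm; the calibration is good to about 2 mm. A picture is of the moment at which its call begins: read the wrist's pose just before it. get_calibration takes no time and is no camera call.
A pose or a line that the arm cannot do raises Unreachable and nothing moves.
- sign_off(): hands the job in, once; it reports no verdict.
Trained networks look in the newest picture that a camera, given by its name, has taken for a name from the list of things; names that differ only in an ending like _2 or _b are one class to them, and where a whole thing is asked for, a point or a joint stands for the part that bears it (a point fixed in the world has none). Each returns a list of dicts, best first, with "score" (0 to 1); they miss things now and then, are a little off and sometimes report something else, mostly with a low value. They report only what shows in the picture. A call takes as long as a camera call. They do not tell look-alikes from the thing itself.
- spot_in(name, camera): "extent" ([centre column, centre row, width, height] in pixels, round what is visible of it).
- regions_of(name, camera): "region" (384x512 bool, what is visible of it) and "extent" ([centre column, centre row, width, height] in pixels, round what is visible of it).
The state is a dict: "t": time; "joint_pos": joint angles; "qvel": joint speeds; "effort": joint torques, N m; "tcp_pos": TCP position; "ee_rot": TCP orientation; "wrist_force": force on the tool from outside, world axes, zero at the start; "moment": the same for the moment, N m; "grip_width": finger opening in mm.
Only numpy, scipy, OpenCV 4.12 (cv2) and the standard library are available. Lean on these libraries where they do the work, as an engineer would, in place of code of your own. Each camera call takes 0.05 s, during which the arm holds its last target.

## Working session

There is one attempt and no reset: what is moved stays moved. The work goes in short steps, each a Python script; the robot and the scene stay as the last script left them, time stands still between calls to the robot, and variables do not carry over. Pictures are saved under pics/ and viewed, and the job is handed in when it is done.

```bash
ls; mkdir -p pics; python3 - <<'E'
from station import *
import cv2,numpy as np
np.set_printoptions(precision=4,suppress=True)
o=get_obs();print(o)
for n in ["scene","top","wrist"]:
    im=get_image(n);cv2.imwrite(f"pics/{n}0.png",im[:,:,::-1]);c=get_calibration(n);print(n,c)
E
```

```text
pics
{'t': 0.0, 'joint_pos': array([70.5208, 12.478 , 92.5311,  0.0006, 75.1304, -6.4277]), 'qvel': array([ 0.0372,  0.0032, -0.058 ,  0.0702,  0.0376,  0.0499]), 'effort': array([ -0.0009, -39.6833, -30.3856,  -0.0002,   0.0096,   0.    ]), 'tcp_pos': array([140.8291, 608.0766, 229.9314]), 'ee_rot': array([-179.9838,    0.1385,   76.9484]), 'wrist_force': array([-0.306 , -0.4981, -0.0003]), 'moment': array([0.0072, 0.0092, 0.0169]), 'grip_width': 85.62327470137991}
scene {'fx': 416.1439632655456, 'fy': 416.1439632655456, 'cx': 257.9237891904415, 'cy': 196.7145880667292, 'R': array([[-0.1257,  0.9919,  0.0191],
       [ 0.6033,  0.0917, -0.7922],
       [-0.7875, -0.088 , -0.61  ]]), 't': array([  86.2345, -230.7141, 1841.406 ])}
top {'fx': 456.80150119621607, 'fy': 456.80150119621607, 'cx': 247.58136644891783, 'cy': 192.10924352203747, 'R': array([[ 0.0024, -1.    ,  0.0059],
       [-0.9929, -0.0031, -0.1188],
       [ 0.1188, -0.0055, -0.9929]]), 't': array([  -1.9652,  549.8859, 1579.0348])}
wrist {'fx': 307.6171905762478, 'fy': 307.6171905762478, 'cx': 253.31316987154375, 'cy': 190.89453554768255, 'mount': array([[   1.    ,   -0.001 ,    0.0001,   -0.551 ],
       [   0.0009,    0.9528,    0.3038,  -77.5585],
       [  -0.0004,   -0.3038,    0.9528, -143.0304],
       [   0.    ,    0.    ,    0.    ,    1.    ]])}
```

View pics/scene0.png

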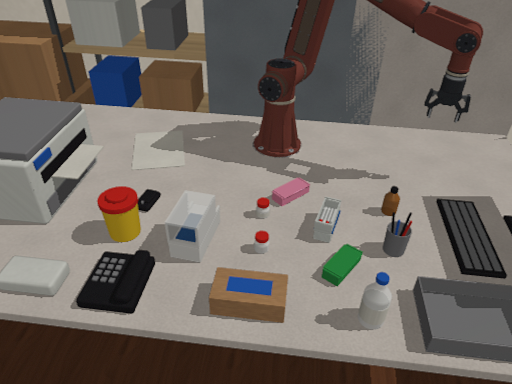

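View pics/top0.png

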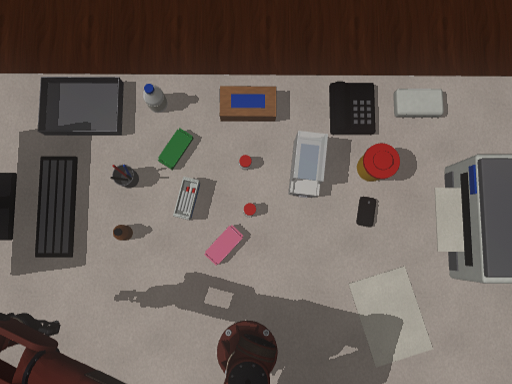

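View pics/wrist0.png

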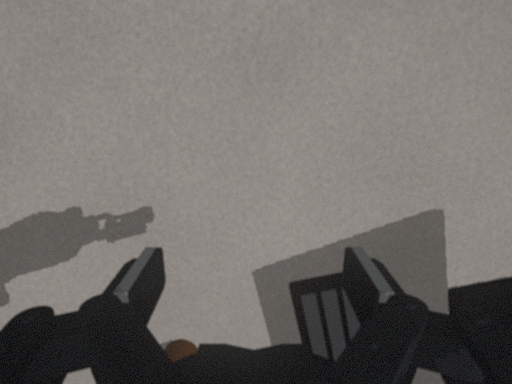

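```bash
cat > h.py <<'E'
from station import *
import cv2,numpy as np
from scipy.spatial.transform import Rotation as Rn
np.set_printoptions(precision=2,suppress=True)
def Tcam(name,o=None):
    c=get_calibration(name)
    if name!="wrist": return c,np.array(c["R"]),np.array(c["t"])
    R=Rn.from_euler('xyz',o["ee_rot"],degrees=True).as_matrix();M=np.array(c["mount"])
    Rw=R@M[:3,:3]; p=R@M[:3,3]+o["tcp_pos"]
    return c,Rw.T,-Rw.T@p
def unproj(cam,uv,z):
    c,R,t=cam
    d=R.T@np.array([(uv[0]-c["cx"])/c["fx"],(uv[1]-c["cy"])/c["fy"],1]);p=-R.T@t
    return p+d*(z-p[2])/d[2]
def proj(cam,X):
    c,R,t=cam;q=np.atleast_2d(X)@R.T+t
    return np.c_[q[:,0]/q[:,2]*c["fx"]+c["cx"],q[:,1]/q[:,2]*c["fy"]+c["cy"]]
def crop(im,x0,y0,x1,y1,s,fn):
    cv2.imwrite(fn,cv2.resize(im[y0:y1,x0:x1,::-1],None,fx=s,fy=s,interpolation=cv2.INTER_CUBIC))
E
python3 - <<'E'
from h import *
im=cv2.imread("pics/top0.png")[:,:,::-1]
crop(im,150,120,340,260,4,"pics/top_c.png")
im=cv2.imread("pics/scene0.png")[:,:,::-1]
crop(im,150,170,350,290,4,"pics/scene_c.png")
T=Tcam("top")
for n,uv,z in [("stack",(187,198),72),("green",(176,149),38),("pink",(225,245),38),("jarA",(246,161),60),("jarB",(250,209),60),("amber",(122,232),105),("orgfront",(305,192),60),("shelf",(310,160),143),("sharps",(381,160),157),("mouse",(367,211),33)]:
    print(n,unproj(T,uv,z))
E
```

```text
stack [524.17 207.77  72.  ]
green [702.77 254.35  38.  ]
pink [364.29  77.45  38.  ]
jarA [656.18   5.5   60.  ]
jarB [487.91  -8.79  60.  ]
amber [406.19 417.72 105.  ]
orgfront [ 547.64 -199.6    60.  ]
shelf [ 644.58 -206.56  143.  ]
sharps [ 642.72 -438.18  157.  ]
mouse [ 484.28 -420.5    33.  ]
```

View pics/top_c.png

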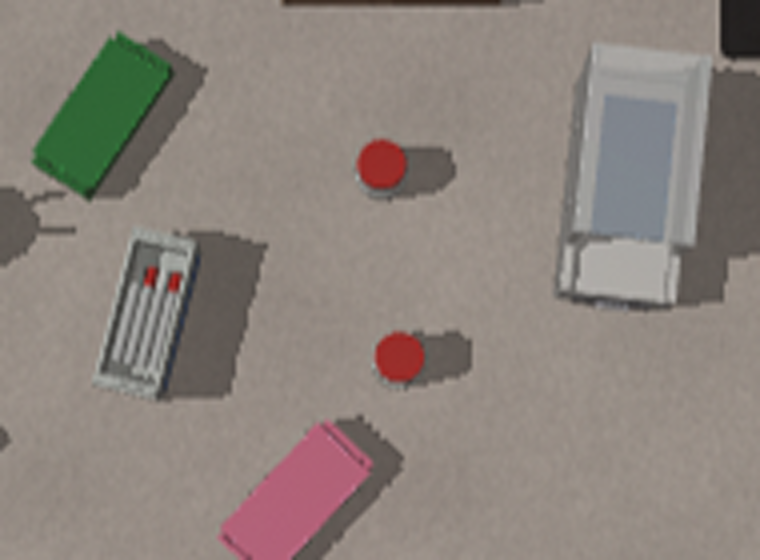

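View pics/scene_c.png

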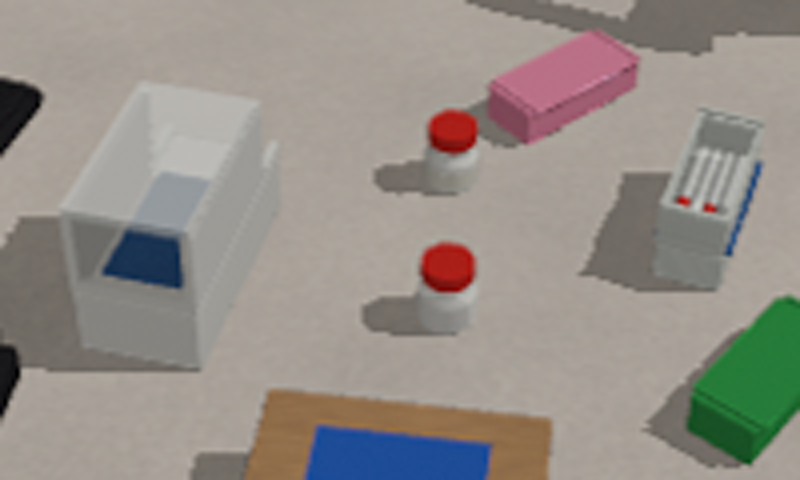

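```bash
python3 - <<'E'
from h import *
import station; print([d for d in dir(station) if d[0]!='_'])
try: print(grasp_offset)
except Exception as e: print(e)
for p,r in [((470,208,300),(180,0,-90)),((470,208,300),(180,0,90)),((500,-195,170),(-130,0,-90)),((500,-195,170),(130,0,-90))]:
    print(p,r,solve_ik(p,r), Rn.from_euler('xyz',r,degrees=True).as_matrix().round(2).tolist())
# 
goto((450,208,300),(180,0,-90)); o=get_obs(); im=get_image("wrist"); cv2.imwrite("pics/w1.png",im[:,:,::-1]); print(o["t"],o["tcp_pos"],o["ee_rot"])
import pickle;pickle.dump(o,open("o_w1.pkl","wb"))
E
```

```text
['Unreachable', 'get_calibration', 'get_image', 'get_obs', 'goto', 'grasp_offset', 'grip', 'move_j', 'move_l', 'regions_of', 'sign_off', 'solve_ik', 'spot_in', 'wait']
18.700000000000003
(470, 208, 300) (180, 0, -90) [ 16.04  -4.2  102.71   0.    81.5  106.04] [[0.0, -1.0, -0.0], [-1.0, -0.0, -0.0], [0.0, 0.0, -1.0]]
(470, 208, 300) (180, 0, 90) [ 16.04  -4.2  102.71  -0.    81.5  -73.96] [[0.0, 1.0, 0.0], [1.0, -0.0, -0.0], [0.0, 0.0, -1.0]]
(500, -195, 170) (-130, 0, -90) [-48.4  -12.24 137.6   68.14  38.11  -8.88] [[0.0, -0.64, 0.77], [-1.0, -0.0, 0.0], [0.0, -0.77, -0.64]]
(500, -195, 170) (130, 0, -90) [-20.19  37.29  77.58 -16.62 112.46  70.2 ] [[0.0, -0.64, -0.77], [-1.0, -0.0, -0.0], [-0.0, 0.77, -0.64]]
2.0 [449.83 208.46 299.93] [179.99   0.02 -89.94]
```

View pics/w1.png

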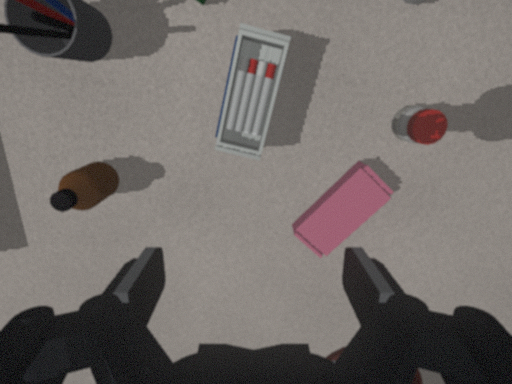

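```bash
python3 - <<'E'
from h import *
im=cv2.imread("pics/w1.png")[:,:,::-1]
crop(im,200,15,310,165,5,"pics/w1c.png")
E
```

```text
(no output)
```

View pics/w1c.png

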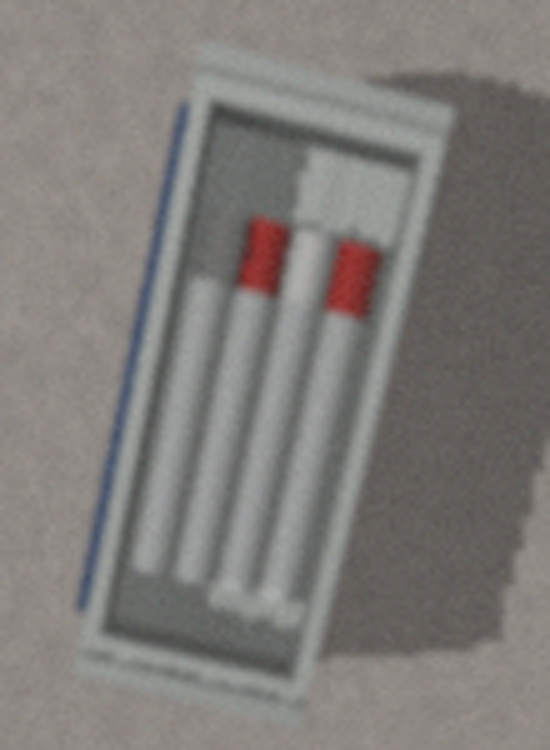

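```bash
python3 - <<'E'
from h import *
import pickle
from scipy.optimize import least_squares
o=pickle.load(open("o_w1.pkl","rb"));W=Tcam("wrist",o)
px=np.array([(212,108),(420,158),(295,678),(105,635),(197,48),(453,110),(300,715),(80,665)])/5.+[200,15]-0.4
M=np.array([(60,24,72),(60,-24,72),(-60,-24,72),(-60,24,72),(70,28,75.5),(70,-28,75.5),(-70,-28,75.5),(-70,28,75.5)],float)
def w(p):
    c,s=np.cos(p[2]),np.sin(p[2]);return np.c_[p[0]+c*M[:,0]-s*M[:,1],p[1]+s*M[:,0]+c*M[:,1],M[:,2]]
r=least_squares(lambda p:(proj(W,w(p))-px).ravel(),[524,208,-.2]);print("tray",r.x,"\n",r.fun.reshape(-1,2))
for p in [(480,-150,230),(490,-160,200),(450,-170,260)]:
  for roll in(-140,-150):
   for yaw in (-90,-100,-110,-80):
    print(p,roll,yaw,solve_ik(p,(roll,0,yaw)))
E
```

```text
tray [524.44 211.3   -0.23] 
 [[-0.55 -1.71]
 [ 0.46 -0.76]
 [ 0.15  0.69]
 [-0.62  0.31]
 [ 0.69 -1.35]
 [ 0.12 -0.6 ]
 [ 0.49  2.5 ]
 [-0.81  2.1 ]]
(480, -150, 230) -140 -90 [-40.4  -24.98 134.38  36.64  44.26  28.85]
(480, -150, 230) -140 -100 [-35.05 -27.16 135.7   26.7   37.28  48.49]
(480, -150, 230) -140 -110 [-28.83 -27.6  135.96  10.6   32.42  74.24]
(480, -150, 230) -140 -80 [-44.48 -21.47 132.12  41.8   51.72  13.99]
(480, -150, 230) -150 -90 [-35.79 -20.6  128.08  22.55  49.68  42.98]
(480, -150, 230) -150 -100 [-31.98 -21.93 128.99  15.14  45.79  60.05]
(480, -150, 230) -150 -110 [-27.71 -22.19 129.16   5.61  43.39  79.23]
(480, -150, 230) -150 -80 [-38.91 -18.36 126.51  27.61  54.41  28.27]
(490, -160, 200) -140 -90 [-40.6  -19.72 134.44  40.38  40.21  23.71]
(490, -160, 200) -140 -100 [-35.5  -21.88 135.87  30.82  32.69  43.28]
(490, -160, 200) -140 -110 [-29.55 -22.41 136.22  13.48  27.23  70.63]
(490, -160, 200) -140 -80 [-44.5  -16.34 132.05  44.73  48.04   9.43]
(490, -160, 200) -150 -90 [-36.14 -16.12 128.29  24.42  45.51  40.04]
(490, -160, 200) -150 -100 [-32.49 -17.46 129.27  16.83  41.35  57.48]
(490, -160, 200) -150 -110 [-28.39 -17.79 129.51   6.69  38.73  77.49]
(490, -160, 200) -150 -80 [-39.13 -13.92 126.62  29.34  50.51  25.3 ]
(450, -170, 260) -140 -90 [-47.   -30.22 134.15  36.38  52.41  26.4 ]
(450, -170, 260) -140 -100 [-41.79 -33.12 135.75  28.33  45.53  43.92]
(450, -170, 260) -140 -110 [-35.37 -34.26 136.34  15.38  39.97  66.2 ]
(450, -170, 260) -140 -80 [-50.72 -26.08 131.7   40.65  59.4   12.59]
(450, -170, 260) -150 -90 [-41.5  -25.47 128.01  23.44  56.39  39.04]
(450, -170, 260) -150 -100 [-37.72 -27.23 129.1   17.09  52.31  54.89]
(450, -170, 260) -150 -110 [-33.31 -27.9  129.51   8.72  49.39  72.72]
(450, -170, 260) -150 -80 [-44.47 -22.83 126.29  27.71  61.03  25.24]
```

```bash
python3 - <<'E'
from h import *
import pickle
goto((470,-160,230),(-145,0,-100)); o=get_obs(); im=get_image("wrist"); cv2.imwrite("pics/w2.png",im[:,:,::-1]); print(o["t"],o["tcp_pos"],o["ee_rot"])
pickle.dump(o,open("o_w2.pkl","wb"))
cv2.imwrite("pics/w2b.png",cv2.resize(im[:,:,::-1],(800,600),interpolation=cv2.INTER_CUBIC))
E
```

```text
3.4417 [ 470.59 -159.58  230.65] [-144.96    0.    -99.93]
```

View pics/w2b.png

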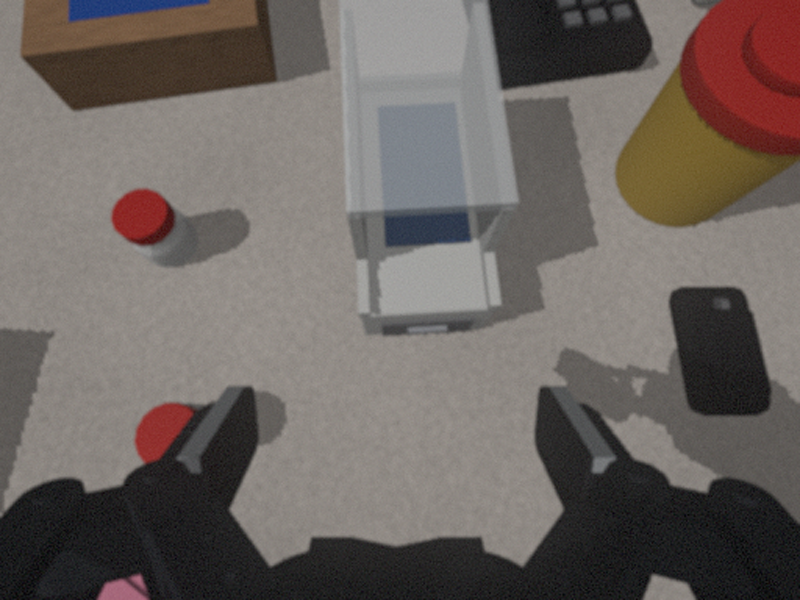

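```bash
python3 - <<'E'
from h import *
im=cv2.imread("pics/w2.png")[:,:,::-1]
crop(im,210,110,340,220,6,"pics/w2c.png")
crop(im,210,30,340,130,6,"pics/w2d.png")
E
```

```text
(no output)
```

View pics/w2c.png

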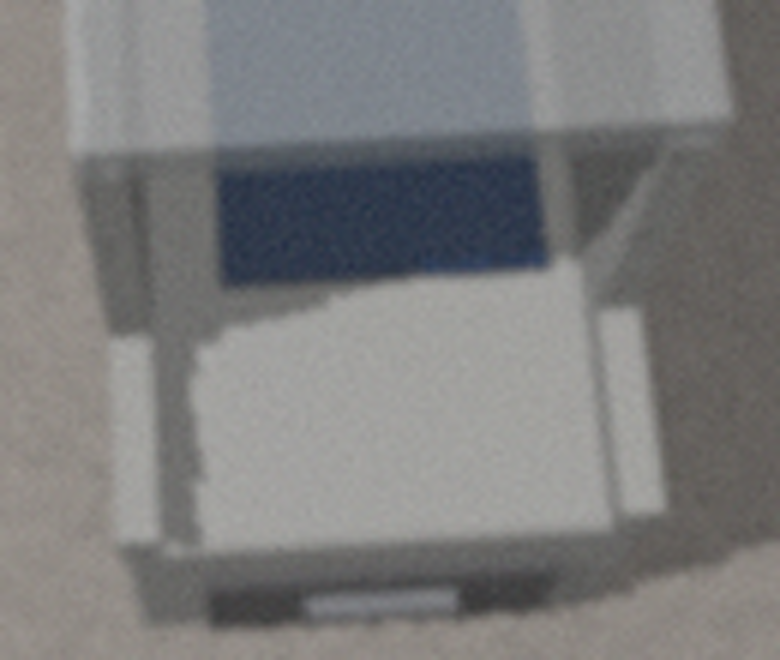

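View pics/w2d.png

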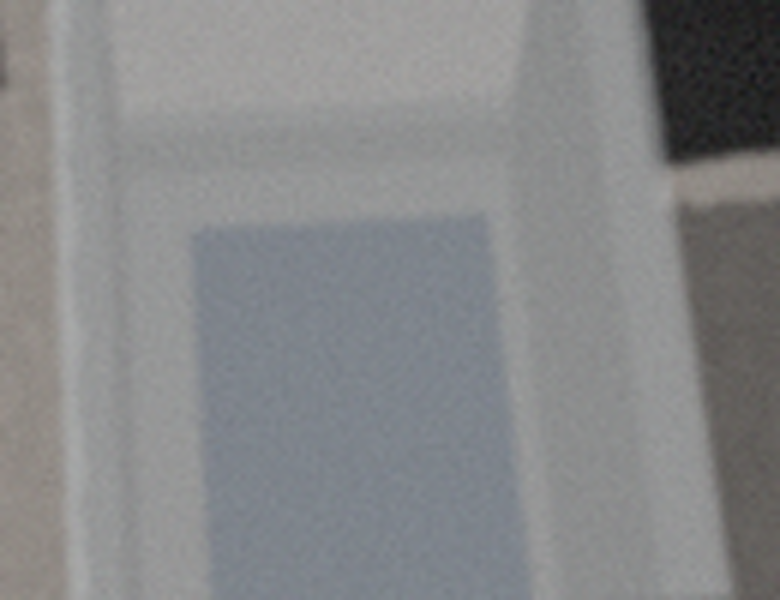

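```bash
cat > fit.py <<'E'
from h import *
from scipy.optimize import least_squares
def fit(W,M,px,p0):
    M=np.array(M,float);px=np.array(px,float)
    def w(p):
        c,s=np.cos(p[2]),np.sin(p[2]);return np.c_[p[0]+c*M[:,0]-s*M[:,1],p[1]+s*M[:,0]+c*M[:,1],M[:,2]]
    r=least_squares(lambda p:(proj(W,w(p))-px).ravel(),p0);return r.x,r.fun.reshape(-1,2)
E
python3 - <<'E'
from fit import *
import pickle
o=pickle.load(open("o_w2.pkl","rb"));W=Tcam("wrist",o)
C=lambda l:np.array(l)/6.+[210,110]-.4
D=lambda l:np.array(l)/6.+[210,30]-.4
p,r=fit(W,[(0,50,70),(0,42,70),(0,-42,70),(0,-50,70),(40,50,70),(40,42,70),(40,-42,70),(40,-50,70)],C([(120,545),(158,545),(620,518),(665,515),(112,335),(150,335),(600,308),(640,308)]),[550,-200,0])
print("org",p);print(r)
q,r=fit(W,[(-62,32,62),(-62,-32,62),(62,32,64),(62,-32,64)],np.r_[C([(220,285),(548,268)]),D([(192,230),(490,215)])],[660,-200,0])
print("cover",q);print(r)
c,s=np.cos(p[2]),np.sin(p[2])
d=q[:2]-p[:2];print("cover in org",c*d[0]+s*d[1],-s*d[0]+c*d[1],q[2]-p[2])
E
```

```text
org [ 540.47 -196.28   -0.12]
[[-0.49 -0.3 ]
 [ 0.52 -0.7 ]
 [ 0.31 -0.43]
 [ 0.09 -0.33]
 [-0.35  0.58]
 [ 0.41  0.2 ]
 [-0.43  0.75]
 [-0.07  0.38]]
cover [ 654.19 -212.96   -0.12]
[[ 0.02  0.23]
 [ 0.04  0.23]
 [-0.11 -0.36]
 [ 0.05 -0.2 ]]
cover in org 114.89342999927294 -3.2667758944363445 -0.0010606734831678788
```

```bash
cat >> fit.py <<'E'
ORG=np.array([540.47,-196.28,-0.12]); ORGY=np.degrees(ORG[2])
def org2w(x,y,z):
    c,s=np.cos(ORG[2]),np.sin(ORG[2]);return np.array([ORG[0]+c*x-s*y,ORG[1]+s*x+c*y,z])
def w2org(p):
    c,s=np.cos(ORG[2]),np.sin(ORG[2]);d=np.array(p)[:2]-ORG[:2];return np.array([c*d[0]+s*d[1],-s*d[0]+c*d[1],p[2]])
E
python3 - <<'E'
from fit import *
for a in (45,50,55,60):
  for dy in (0,):
    for X in (-60,-10,10,40,75):
      for z in (75,):
        print(a,X,z,solve_ik(org2w(X,-3,z),(-180+a,0,-90+ORGY+dy)))
E
```

```text
45 -60 75 [-44.8   -2.18 140.65  83.29  25.95 -21.4 ]
45 -10 75 [-39.77   3.64 134.73  86.14  22.64 -20.4 ]
45 10 75 [-38.1    5.79 132.33  86.61  21.54 -19.56]
45 40 75 [-35.87   8.89 128.69  86.6   20.08 -17.77]
45 75 75 [-33.62  12.34 124.38  85.49  18.62 -14.85]
50 -60 75 [-46.98  -0.46 142.63  97.92  29.88 -37.54]
50 -10 75 [-41.43   5.06 136.77 102.81  26.46 -38.13]
50 10 75 [-39.59   7.11 134.39 104.13  25.27 -38.  ]
50 40 75 [-37.16  10.05 130.79 105.48  23.63 -37.39]
50 75 75 [-34.73  13.34 126.52 106.1   21.87 -36.04]
55 -60 75 [-49.13   2.31 144.18 108.91  35.61 -50.38]
55 -10 75 [-43.06   7.35 138.4  114.82  32.19 -51.41]
55 10 75 [-41.06   9.23 136.05 116.58  30.97 -51.55]
55 40 75 [-38.43  11.95 132.49 118.66  29.24 -51.47]
55 75 75 [-35.8   15.01 128.27 120.32  27.32 -50.94]
60 -60 75 [-51.22   6.19 145.2  116.68  42.65 -60.39]
60 -10 75 [-44.62  10.53 139.56 122.99  39.2  -61.11]
60 10 75 [-42.46  12.18 137.25 124.94  37.94 -61.22]
60 40 75 [-39.63  14.6  133.75 127.35  36.12 -61.21]
60 75 75 [-36.82  17.36 129.59 129.5   34.07 -60.93]
```

```bash
cat >> fit.py <<'E'
def ori(a): return (-180+a,0,-90+ORGY)
def st(tag=""):
    o=get_obs();print(tag,"t%.2f"%o["t"],"org",w2org(o["tcp_pos"]),o["ee_rot"],"F",o["wrist_force"],"w%.1f"%o["grip_width"]);return o
E
python3 - <<'E'
from fit import *
grip(0)
goto(org2w(-60,-3,110),ori(55)); st()
move_l(org2w(-45,-3,80),None,100); wait(.3);st()
im=get_image("wrist"); cv2.imwrite("pics/w3.png",im[:,:,::-1])
im=get_image("scene"); crop(im,130,100,300,270,4,"pics/s3.png")
E
```

```text
t5.66 org [-59.55  -3.25 110.57] [-124.96   -0.03  -96.86] F [ 0.04 -0.17 -0.56] w0.1
 t6.44 org [-44.83  -3.21  80.69] [-124.94   -0.05  -96.88] F [ 0.33 -0.51 -0.54] w-0.1
```

View pics/w3.png

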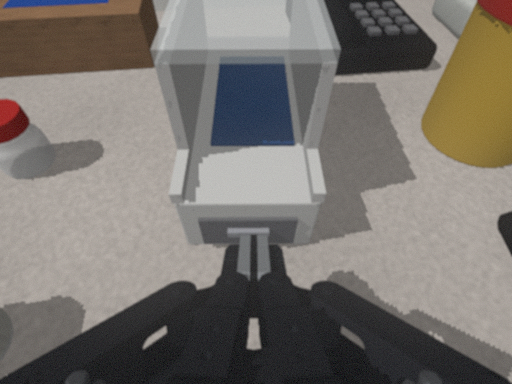

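View pics/s3.png

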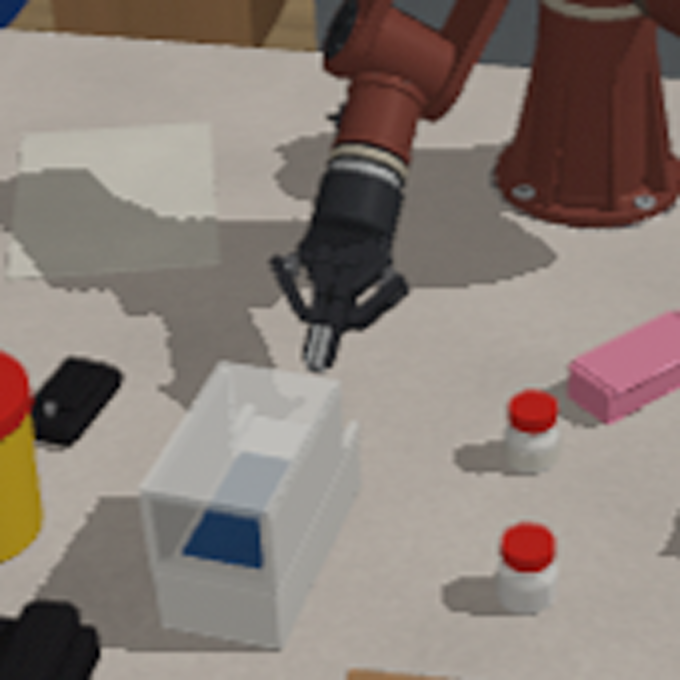

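```bash
python3 - <<'E'
from fit import *
for X in (0,30,50,60,70):
    move_l(org2w(X,-3.3,81),None,120); o=st()
    if abs(o["wrist_force"]).max()>6: print("contact?");break
else:
    wait(.3); b=st("base")["wrist_force"]
    z=81
    while z>66:
        z-=1.0; move_l(org2w(70,-3.3,z),None,40); f=(get_obs()["wrist_force"]-b)[2]
        if abs(f)>2: break
    print("z",z,f); wait(.2); st()
E
```

```text
t7.07 org [-0.22 -2.92 80.63] [-125.04    0.    -96.84] F [-0.57  1.    0.31] w0.0
 t7.47 org [29.54 -3.1  80.67] [-125.04   -0.    -96.86] F [-0.77  0.58 -0.66] w-0.1
 t7.78 org [49.83 -3.29 80.95] [-125.01   -0.01  -96.86] F [-0.53  0.25 -0.2 ] w-0.0
 t8.03 org [59.94 -3.33 81.06] [-124.99   -0.01  -96.87] F [-0.31 -0.17 -0.07] w-0.1
 t8.28 org [70.24 -3.39 81.25] [-124.97   -0.02  -96.86] F [-0.14 -0.75  0.59] w-0.4
base t8.58 org [69.67 -3.25 80.85] [-125.02    0.01  -96.88] F [-0.01 -0.38  0.55] w-0.1
z 70.0 4.181691897602319
 t11.53 org [70.91 -3.42 71.19] [-124.85   -0.01  -96.85] F [-1.71 -0.33  5.79] w-0.0
```

```bash
cat >> fit.py <<'E'
def drag(x0,x1,y,z,n,tgt=9,speed=60):
    for X in np.linspace(x0,x1,n+1)[1:]:
        move_l(org2w(X,y,z),None,speed); o=get_obs(); f=o["wrist_force"][2]-0.4
        print("X%.0f z%.1f Fz%.1f Fx%.1f tcp %.1f %.1f"%(X,z,f,o["wrist_force"][0],w2org(o["tcp_pos"])[0],o["tcp_pos"][2]))
        if f>25: z+=2
        else: z+=np.clip((f-tgt)*0.12,-.6,.8)
    return z
E
python3 - <<'E'
from fit import *
z=69.5; move_l(org2w(70,-3.3,z),None,40); st()
z=drag(70,22,-3.3,z,8)
im=get_image("wrist"); cv2.imwrite("pics/w4.png",im[:,:,::-1]); print(z); st()
E
```

```text
t11.78 org [71.15 -3.47 71.12] [-124.79   -0.01  -96.85] F [-1.52  0.33  7.05] w-0.1
X64 z69.5 Fz7.6 Fx-1.5 tcp 64.8 71.1
X58 z69.3 Fz7.6 Fx-2.4 tcp 58.7 71.1
X52 z69.2 Fz0.2 Fx0.2 tcp 50.1 67.4
X46 z68.6 Fz-0.4 Fx0.8 tcp 45.0 67.6
X40 z68.0 Fz-0.2 Fx-0.5 tcp 39.5 67.6
X34 z67.4 Fz-0.0 Fx-0.6 tcp 33.7 67.3
X28 z66.8 Fz3.9 Fx-1.7 tcp 28.0 67.2
X22 z66.2 Fz6.5 Fx-3.5 tcp 22.3 67.1
65.85493374801435
 t13.83 org [22.33 -3.49 67.1 ] [-124.87    0.    -96.88] F [-5.2   1.84  6.46] w-0.3
```

View pics/w4.png

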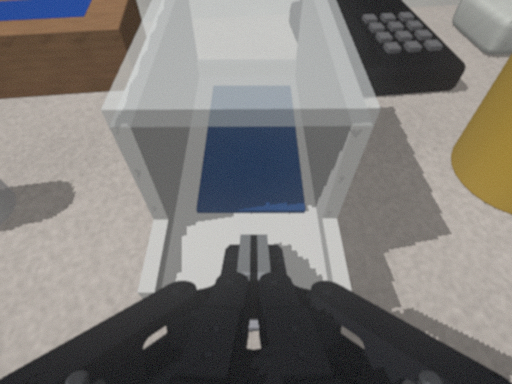

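```bash
python3 - <<'E'
from fit import *
move_l(org2w(22,-3.3,84),None,100);o=st()
im=get_image("wrist"); cv2.imwrite("pics/w5.png",im[:,:,::-1])
import pickle;pickle.dump(o,open("o_w5.pkl","wb"))
crop(im,120,60,390,260,3,"pics/w5c.png")
E
```

```text
t14.16 org [21.62 -3.35 83.78] [-125.03   -0.06  -96.88] F [ 0.69 -1.27  0.81] w-0.3
```

View pics/w5c.png

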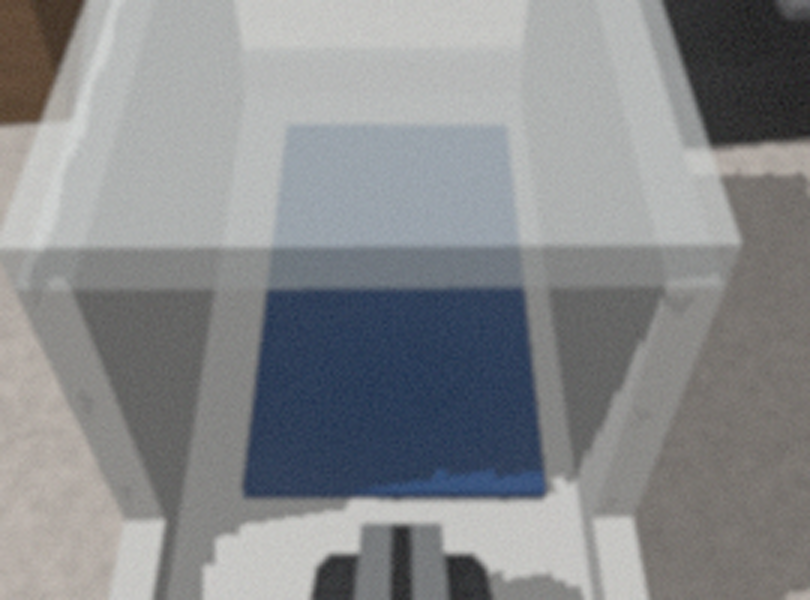

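```bash
python3 - <<'E'
from fit import *
import pickle
o=pickle.load(open("o_w5.pkl","rb"));W=Tcam("wrist",o)
C=lambda l:np.array(l)/3.+[120,60]-.3
q,r=fit(W,[(-62,32,62),(-62,-32,62),(62,32,64),(62,-32,64)],C([(243,495),(547,495),(287,125),(507,125)]),[660,-200,0])
print(w2org([*q[:2],60]),q[2]-ORG[2],r)
for p in [(120,518),(163,518),(592,515),(635,515)]: print(w2org(unproj(W,C(p),70)))
E
```

```text
[112.3   -2.85  60.  ] -0.0016403811437825794 [[ 0.06  0.11]
 [-0.03  0.21]
 [-0.07 -0.34]
 [ 0.03 -0.27]]
[40.36 51.44 70.  ]
[40.35 42.96 70.  ]
[ 40.98 -41.76  70.  ]
[ 40.98 -50.26  70.  ]
```

```bash
python3 - <<'E'
from fit import *
move_l(org2w(74,-3.0,82),None,120)
move_l(org2w(74,-3.0,71.5),None,60); o=st()
z=70.5
for i in range(12):
    move_l(org2w(74,-3,z),None,40); f=get_obs()["wrist_force"][2]-.4; print(z,f)
    if f>12.5: break
    z-=min(1.0,max(.3,(14-f)*.12))
z=drag(74,64,-3,z,5,tgt=14,speed=40)
im=get_image("wrist"); cv2.imwrite("pics/w6.png",im[:,:,::-1]); print(z); o=st()
import pickle;pickle.dump(o,open("o_w6.pkl","wb"))
crop(im,120,60,390,260,3,"pics/w6c.png")
E
```

```text
t15.12 org [73.49 -3.04 71.34] [-125.03    0.02  -96.9 ] F [-0.33 -0.59  1.21] w0.2
70.5 4.384839920894297
69.5 7.07913217639967
68.66949586116796 8.19777884515071
67.97322932258605 9.253284556155966
67.40362346932477 11.303959823304417
67.08009864812131 11.44264714034843
66.77321630496311 13.176964377229282
X72 z66.8 Fz10.1 Fx-1.9 tcp 75.2 71.1
X70 z66.3 Fz9.8 Fx0.9 tcp 73.7 71.1
X68 z65.8 Fz10.7 Fx1.3 tcp 72.2 71.1
X66 z65.4 Fz10.0 Fx1.4 tcp 70.6 71.1
X64 z64.9 Fz10.8 Fx2.7 tcp 68.9 71.1
64.54383308651573
 t18.17 org [68.94 -4.07 71.1 ] [-124.22   -0.05  -96.78] F [ 0.75  0.15 10.75] w0.3
```

View pics/w6c.png

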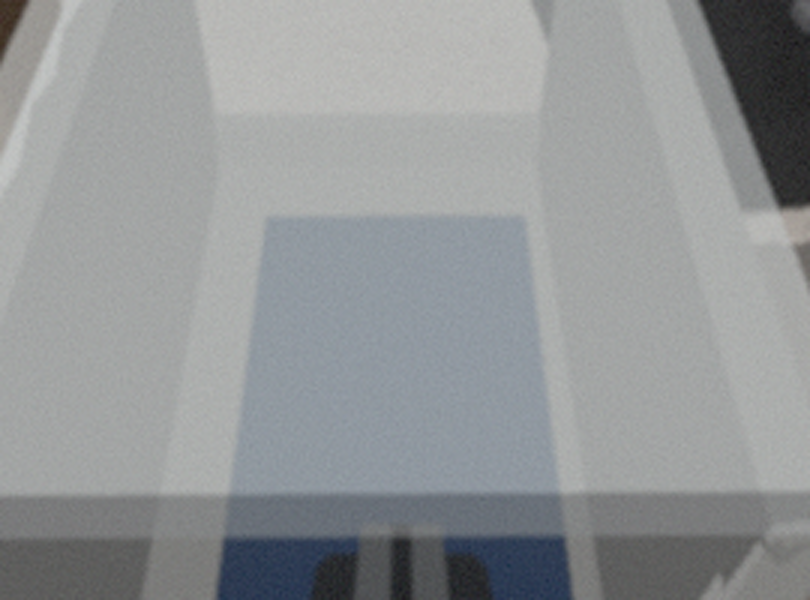

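```bash
cat >> fit.py <<'E'
def backx(fn,ofn,pts,x0=120,y0=60,s=3,z=64):
    import pickle
    o=pickle.load(open(ofn,"rb"));W=Tcam("wrist",o)
    r=[w2org(unproj(W,np.array(p)/s+[x0,y0]-.3,z)) for p in pts]
    print(r); return r
E
python3 - <<'E'
from fit import *
backx("","o_w6.pkl",[(265,217),(525,217)])
backx("","o_w5.pkl",[(287,125),(507,125)])
E
```

```text
[array([169.32,  28.9 ,  64.  ]), array([169.43, -35.16,  64.  ])]
[array([173.88,  28.95,  64.  ]), array([173.88, -34.91,  64.  ])]
```

```bash
python3 - <<'E'
from fit import *
z=drag(64,14,-3,64.5,8,tgt=12,speed=50)
im=get_image("wrist"); cv2.imwrite("pics/w7.png",im[:,:,::-1]); print(z); o=st()
import pickle;pickle.dump(o,open("o_w7.pkl","wb"))
crop(im,120,60,390,260,3,"pics/w7c.png")
E
```

```text
X58 z64.5 Fz13.5 Fx-1.1 tcp 62.8 71.0
X52 z64.7 Fz14.6 Fx-1.9 tcp 56.3 71.0
X45 z65.0 Fz14.2 Fx-1.1 tcp 49.8 71.0
X39 z65.3 Fz13.7 Fx-2.4 tcp 43.3 71.0
X33 z65.5 Fz13.8 Fx-2.0 tcp 36.9 71.0
X26 z65.7 Fz13.2 Fx-2.8 tcp 30.5 71.0
X20 z65.8 Fz13.7 Fx-3.3 tcp 24.2 71.0
X14 z66.0 Fz12.6 Fx-3.0 tcp 17.8 71.0
66.08691934108582
 t20.42 org [17.76 -4.25 71.01] [-124.34   -0.05  -96.83] F [-2.84  0.78 14.41] w0.2
```

View pics/w7c.png

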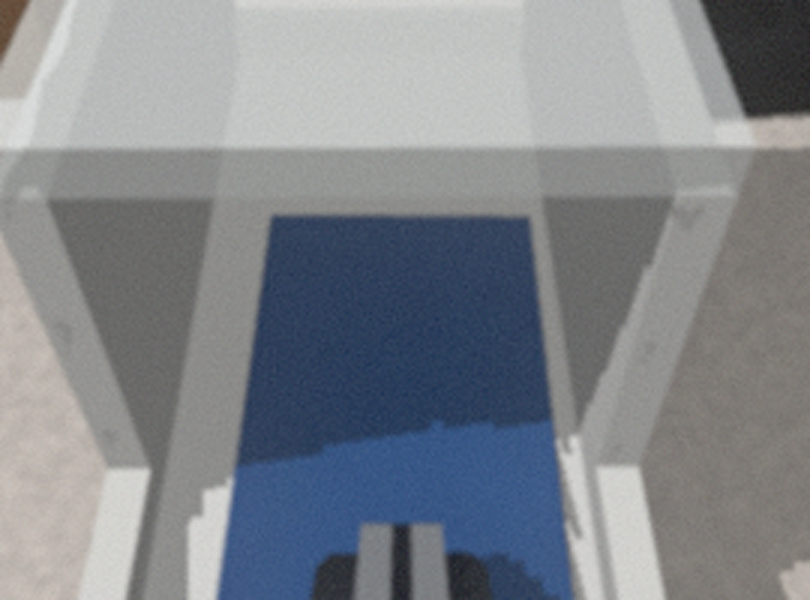

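```bash
python3 - <<'E'
from fit import *
backx("","o_w7.pkl",[(270,217),(530,217)])
move_l(org2w(20,-3,80),None,80)
move_l(org2w(68,-3.0,80),None,150)
move_l(org2w(68,-3.0,71.5),None,60)
z=69
for i in range(8):
    move_l(org2w(68,-3,z),None,60); f=get_obs()["wrist_force"][2]-.4; print(z,f)
    if f>12: break
    z-=min(1.5,max(.3,(14-f)*.25))
z=drag(68,26,-3,z,6,tgt=13,speed=50)
im=get_image("wrist"); cv2.imwrite("pics/w8.png",im[:,:,::-1]); print(z); o=st()
import pickle;pickle.dump(o,open("o_w8.pkl","wb"))
crop(im,120,60,390,260,3,"pics/w8c.png")
E
```

```text
[array([117.81,  27.33,  64.  ]), array([117.84, -36.61,  64.  ])]
69 7.782211441006563
67.5 10.621755020639219
66.6554387551598 11.834603383696134
66.11408960108383 13.807167227458716
X61 z66.1 Fz12.6 Fx-2.6 tcp 64.0 71.0
X54 z66.1 Fz11.7 Fx-2.4 tcp 57.1 71.0
X47 z65.9 Fz12.2 Fx-3.2 tcp 50.3 71.0
X40 z65.8 Fz13.4 Fx-2.0 tcp 43.4 71.0
X33 z65.9 Fz13.1 Fx-2.9 tcp 36.4 71.0
X26 z65.9 Fz13.6 Fx-2.0 tcp 29.4 71.0
65.93663510008646
 t24.32 org [29.4  -4.09 71.02] [-124.32   -0.03  -96.84] F [-3.01  0.24 14.37] w-0.0
```

View pics/w8c.png

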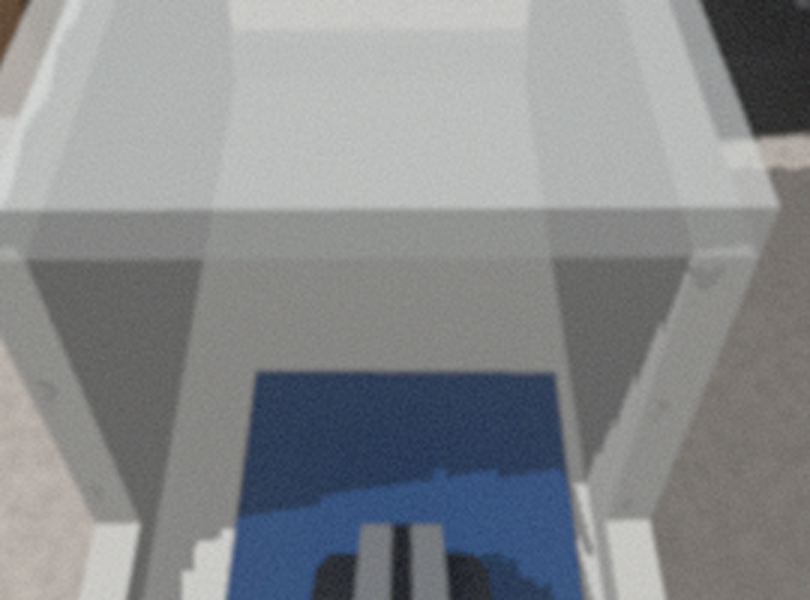

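```bash
python3 - <<'E'
from fit import *
backx("","o_w8.pkl",[(256,374),(556,374)])
E
```

```text
[array([79.65, 26.12, 64.  ]), array([ 79.65, -37.68,  64.  ])]
```

```bash
python3 - <<'E'
from fit import *
move_l(org2w(26,-4,82),None,80)
move_l(org2w(-60,-4,120),None,200)
print(solve_ik(org2w(-60,-5,240),(180,0,-90+ORGY)))
goto(org2w(-60,-5,240),(180,0,-90+ORGY)); grip(85); o=st()
im=get_image("wrist"); cv2.imwrite("pics/w9.png",im[:,:,::-1])
import pickle;pickle.dump(o,open("o_w9.pkl","wb"))
cv2.imwrite("pics/w9c.png",cv2.resize(im[:,:,::-1],(800,600),interpolation=cv2.INTER_CUBIC))
E
```

```text
[-29.77  -1.17 106.24  -0.    74.93  67.11]
 t27.62 org [-59.97  -5.   240.06] [-179.99   -0.    -96.87] F [-0.58  0.11 -0.78] w85.1
```

View pics/w9c.png

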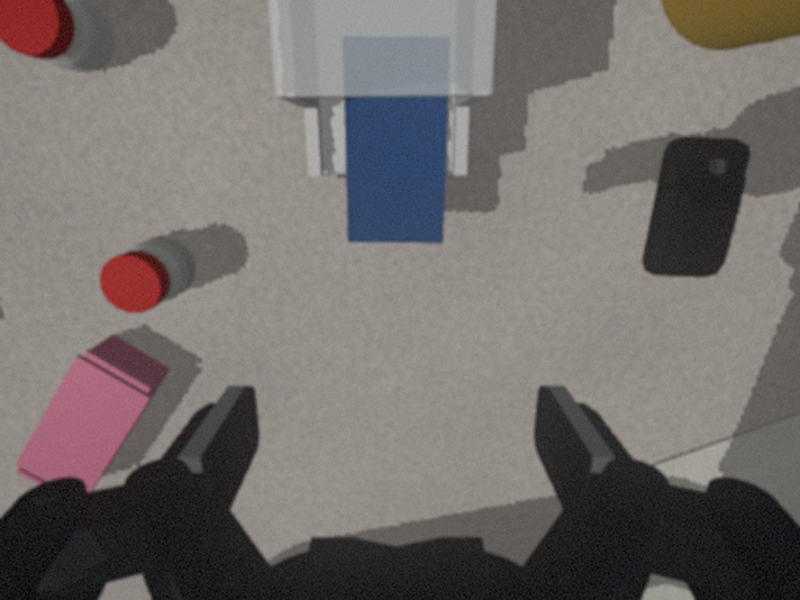

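```bash
python3 - <<'E'
from fit import *
backx("","o_w9.pkl",[(348,242),(442,242),(344,36),(450,36)],0,0,1.5625)
backx("","o_w9.pkl",[(308,177),(321,177),(454,175),(469,175)],0,0,1.5625,70)
E
```

```text
[array([-43.67,  27.  ,  64.  ]), array([-43.72, -36.1 ,  64.  ]), array([79.98, 25.51, 64.  ]), array([ 79.93, -37.41,  64.  ])]
[array([-0.92, 50.4 , 70.  ]), array([-0.92, 42.17, 70.  ]), array([  0.23, -41.92,  70.  ]), array([  0.22, -51.39,  70.  ])]
```

```bash
python3 - <<'E'
from fit import *
o6=(180,0,-90+ORGY-0.6)
goto(org2w(-19,-4.8,110),o6)
move_l(org2w(-19,-4.8,60),None,100); st()
move_l(org2w(-19,-4.8,40),None,50); wait(.2);st("down")
im=get_image("wrist"); cv2.imwrite("pics/w10.png",im[:,:,::-1])
im=get_image("scene"); crop(im,130,130,280,270,4,"pics/s10.png")
E
```

```text
t28.93 org [-18.5   -5.04  60.67] [-179.94   -0.02  -97.48] F [ 0.7  -0.32 -0.42] w85.2
down t29.68 org [-18.7   -4.88  40.27] [-179.97   -0.01  -97.48] F [-0.48  0.28  0.49] w84.7
```

View pics/w10.png

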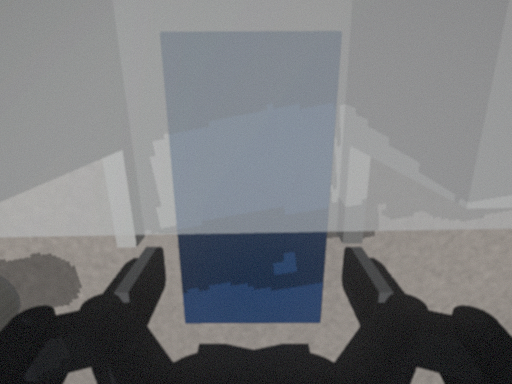

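View pics/s10.png

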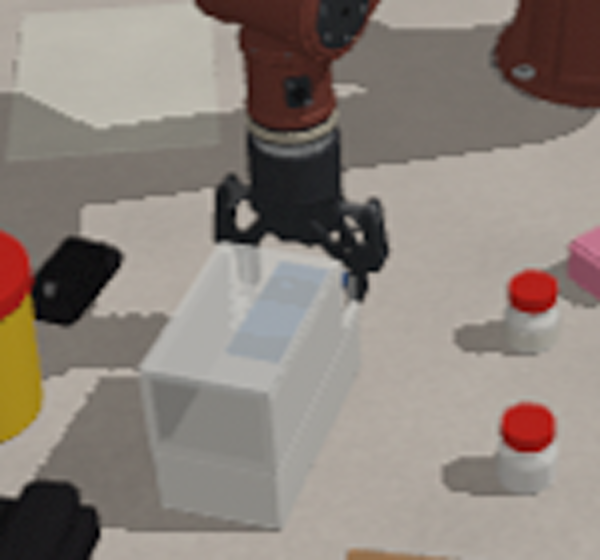

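```bash
python3 - <<'E'
from fit import *
import pickle
move_l(org2w(-19,-4.8,35),None,50); st("down")
grip(60,60); o=st("grip")
move_l(org2w(-19,-4.8,43),None,40); st("lift")
im=get_image("wrist"); cv2.imwrite("pics/w11.png",im[:,:,::-1])
move_l(org2w(-125,-4.8,48),None,120); st("out")
move_l(org2w(-125,-4.8,140),None,150); wait(.3);o=st("up")
im=get_image("wrist"); cv2.imwrite("pics/w12.png",im[:,:,::-1]); pickle.dump(o,open("o_w12.pkl","wb"))
im=get_image("scene"); crop(im,130,80,280,220,4,"pics/s12.png")
E
```

```text
down t30.03 org [-19.48  -4.59  34.47] [179.94   0.02 -97.47] F [ 1.37 -0.3   0.67] w84.5
grip t30.38 org [-18.81  -4.85  35.41] [-179.98   -0.01  -97.47] F [-0.38  0.53  2.37] w62.4
lift t30.73 org [-18.77  -4.88  43.29] [-179.96   -0.01  -97.48] F [ 0.63  0.15 -0.46] w62.5
out t31.82 org [-124.08   -5.14   48.38] [-179.92   -0.03  -97.48] F [ 0.15  1.25 -1.78] w62.1
up t32.88 org [-125.64   -4.5   139.01] [179.9    0.05 -97.48] F [ 0.33 -0.18 -1.45] w62.3
```

View pics/w12.png

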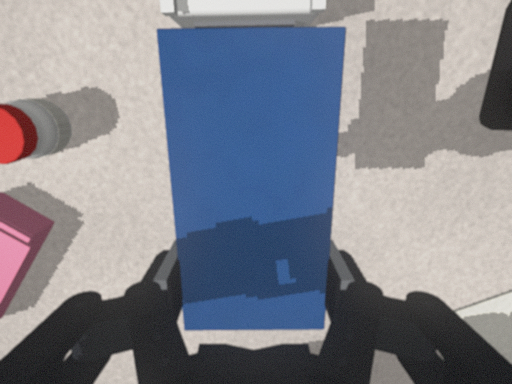

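View pics/s12.png

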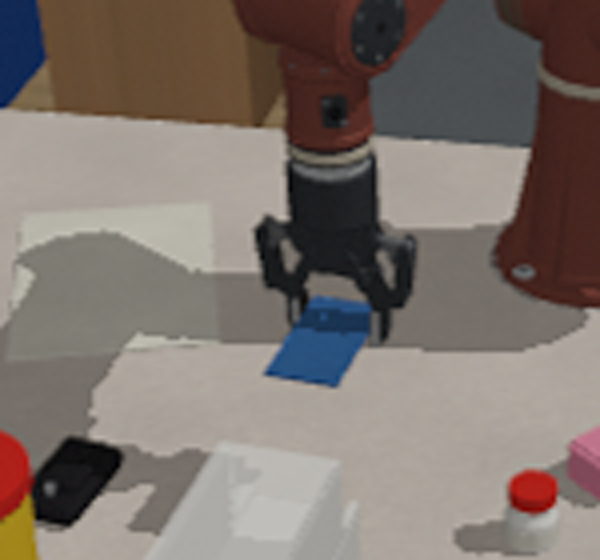

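```bash
cat >> fit.py <<'E'
def coverpose(px):
    c=get_calibration("wrist");K=np.array([[c["fx"],0,c["cx"]],[0,c["fy"],c["cy"]],[0,0,1]]);M=np.array(c["mount"])
    # object axes: X toward far(image up=-tool y), Y left (-tool x), top surface
    ob=np.array([(-62,32,0),(-62,-32,0),(62,32,0),(62,-32,0)],float)
    ok,rv,tv=cv2.solvePnP(ob,np.array(px,float),K,None,flags=cv2.SOLVEPNP_ITERATIVE)
    R=M[:3,:3]@cv2.Rodrigues(rv)[0];t=M[:3,:3]@tv.ravel()+M[:3,3]
    pr=cv2.projectPoints(ob,rv,tv,K,None)[0].reshape(-1,2)
    return R,t,pr-px
E
python3 - <<'E'
from fit import *
im=cv2.imread("pics/w12.png")[:,:,::-1]
crop(im,150,15,360,75,3.8,"pics/w12t.png"); crop(im,170,290,340,345,4.5,"pics/w12b.png")
R,t,r=coverpose([(185,329),(324,328.5),(158,29),(345,28)])
print(R,t,r)
E
```

```text
[[-0.01 -1.   -0.  ]
 [-1.    0.01 -0.01]
 [ 0.01  0.   -1.  ]] [  0.39 -36.67 -26.82] [[-0.47  0.09]
 [ 0.09 -0.26]
 [ 0.1   0.46]
 [ 0.19 -0.33]]
```

View pics/w12t.png

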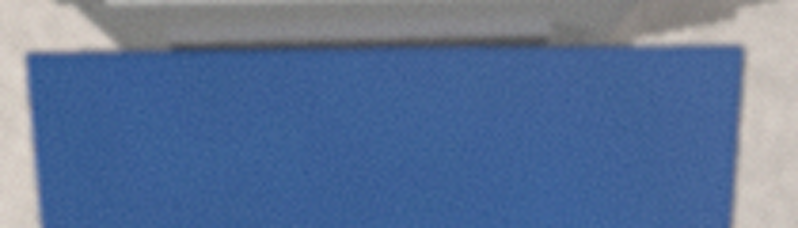

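View pics/w12b.png

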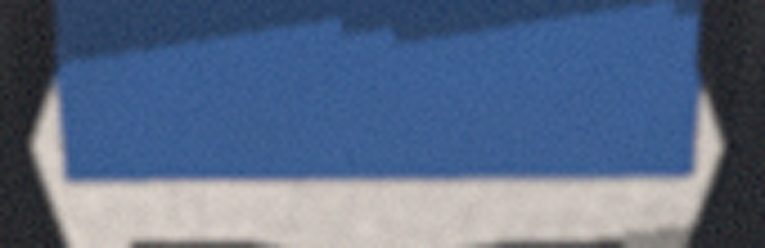

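```bash
cat >> fit.py <<'E'
CR,CT,_=None,None,None
def setcover():
    global CR,CT
    CR,CT,r=coverpose(np.array([(184.9,329.8),(323.8,329.1),(157.1,28.9),(345.8,26.8)])-.4); return CR,CT,r
def tcp_for(tray,dx=0,dy=0):
    """tool yaw(deg) and tcp xy so that cover centre is at tray frame (dx,dy), aligned."""
    setcover(); a0=np.arctan2(-CR[0,0]*1,1)  # small
    ax=CR[:2,0] # cover x in tool
    # tool->world for roll180,yaw psi: x=(c,s), y=(s,-c)
    # cover heading angle = psi - atan2(ax_y,ax_x)
    psi=tray[2]+np.arctan2(ax[1],ax[0]); c,s=np.cos(psi),np.sin(psi)
    A=np.array([[c,s],[s,-c]]); ct,s_t=np.cos(tray[2]),np.sin(tray[2])
    tgt=np.array(tray[:2])+[ct*dx-s_t*dy,s_t*dx+ct*dy]
    return tgt-A@CT[:2],np.degrees(psi)
E
python3 - <<'E'
from fit import *
import pickle
print(setcover())
tr=[524.4,211.3,-.23]
p,psi=tcp_for(tr,-75,0); print(p,psi)
goto((p[0],p[1],150),(180,0,psi)); wait(.3); o=st()
im=get_image("wrist"); cv2.imwrite("pics/w13.png",im[:,:,::-1]); pickle.dump(o,open("o_w13.pkl","wb"))
cv2.imwrite("pics/w13b.png",cv2.resize(im[:,:,::-1],(800,600),interpolation=cv2.INTER_CUBIC))
E
```

```text
(array([[-0.01, -1.  , -0.  ],
       [-1.  ,  0.01, -0.01],
       [ 0.01,  0.  , -1.  ]]), array([  0.19, -36.79, -27.46]), array([[-0.46, -0.17],
       [ 0.51, -0.12],
       [-0.1 ,  0.06],
       [ 0.06,  0.16]]))
[415.67 237.26] -103.6310938095726
 t34.84 org [-175.4   414.92  150.  ] [-180.     -0.   -103.71] F [-0.15  0.6  -0.99] w62.3
```

View pics/w13b.png

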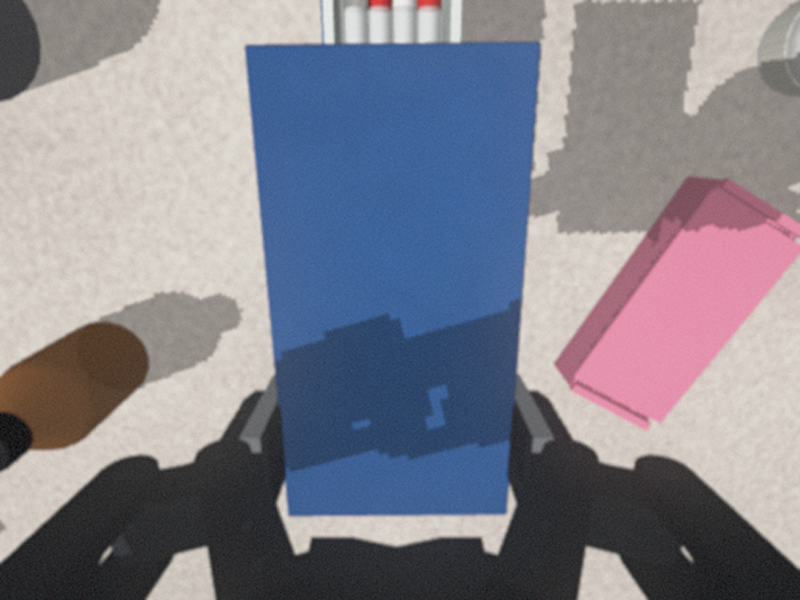

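```bash
python3 - <<'E'
from fit import *
import pickle
tr=[524.4,211.3,-.23]
p,psi=tcp_for(tr,0,0); print(p,psi)
move_l((p[0],p[1],130),(180,0,psi),150)
move_l((p[0],p[1],65),None,80); wait(.3); o=st()
im=get_image("wrist"); cv2.imwrite("pics/w14.png",im[:,:,::-1]); pickle.dump(o,open("o_w14.pkl","wb"))
crop(im,140,0,370,60,3.4,"pics/w14t.png")
cv2.imwrite("pics/w14b.png",cv2.resize(im[:,:,::-1],(800,600),interpolation=cv2.INTER_CUBIC))
im=get_image("scene"); crop(im,270,160,390,280,5,"pics/s14.png")
E
```

```text
[488.64 220.16] -103.63109284099531
 t36.83 org [-100.96  407.37   65.5 ] [-179.95    0.03 -103.63] F [ 1.61 -0.24 -1.22] w62.2
```

View pics/w14b.png

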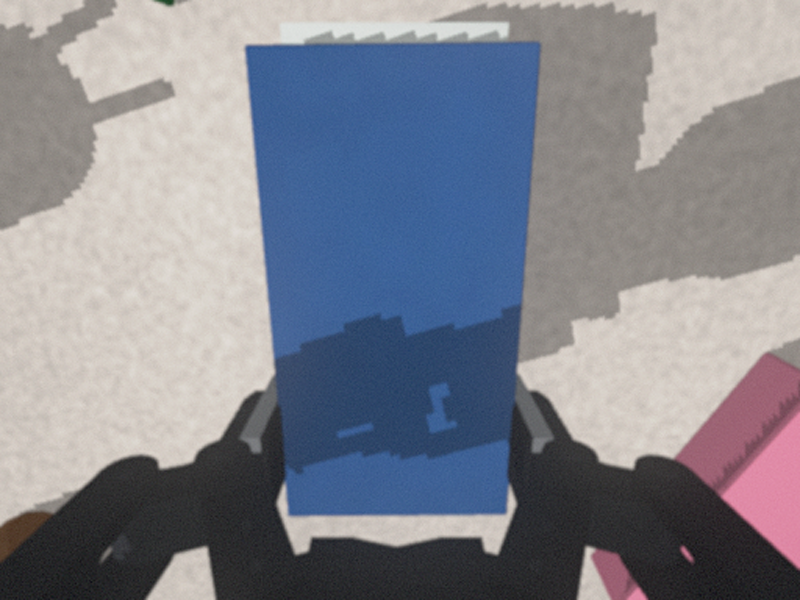

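View pics/w14t.png

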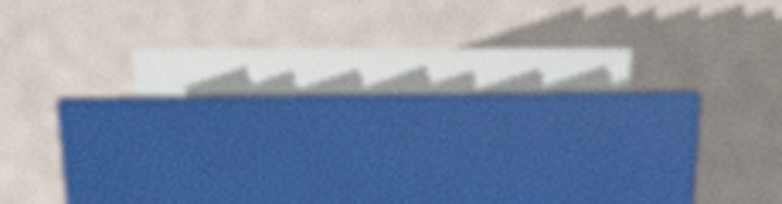

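View pics/s14.png

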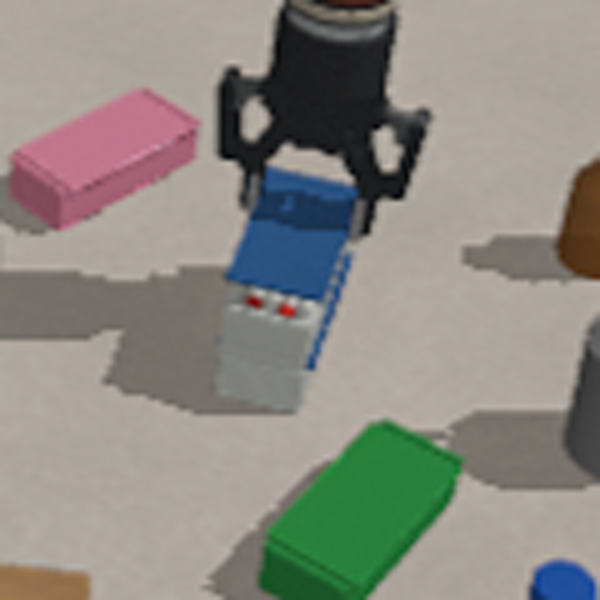

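```bash
python3 - <<'E'
from fit import *
import pickle
o=pickle.load(open("o_w14.pkl","rb"));W=Tcam("wrist",o)
R,t,r=coverpose(np.array([(184.9,329.8),(323.8,329.1),(140+58/3.4,98/3.4),(140+699/3.4,93/3.4)])-.4)
Rt=Rn.from_euler('xyz',o["ee_rot"],degrees=True).as_matrix()
tool=lambda P:Rt.T@(np.array(P)-o["tcp_pos"])
lug=[tool(unproj(W,np.array([140+u/3.4,47/3.4])-.4,75.5)) for u in (133,632)]
print("lug",lug, "cover centre",t,R)
for s in (1,-1): print("cover far corner",R@[62,32*s,0]+t)
L=np.array(lug); d=(L[1]-L[0]); print("lug width",np.linalg.norm(d),"ang",np.degrees(np.arctan2(d[1],d[0])),"cover edge ang",np.degrees(np.arctan2(-R[1,1],-R[0,1])))
# lug mid in cover frame
print("lug mid in cover frame", R.T@(L.mean(0)-t))
E
```

```text
lug [array([ -28.1 , -106.85,   -9.9 ]), array([  28.22, -106.79,   -9.92])] cover centre [  0.17 -36.79 -27.38] [[-0.01 -1.   -0.  ]
 [-1.    0.01 -0.01]
 [ 0.01  0.   -1.  ]]
cover far corner [-32.3  -98.55 -26.82]
cover far corner [ 31.7  -99.03 -26.87]
lug width 56.321252719961976 ang 0.061914677676196454 cover edge ang -0.43426359621101335
lug mid in cover frame [ 70.18  -0.4  -16.86]
```

```bash
python3 - <<'E'
from fit import *
import pickle
p=[488.64,220.16];
move_l((*p,53),None,60); wait(.3); b=st()["wrist_force"]
z=53
while z>44:
    z-=.7; move_l((*p,z),None,30); o=get_obs(); f=(o["wrist_force"]-b)[2]; print("%.1f %.1f %.1f"%(z,o["tcp_pos"][2],f))
    if f>3: break
wait(.2); o=st("touch")
im=get_image("wrist"); cv2.imwrite("pics/w15.png",im[:,:,::-1]); pickle.dump(o,open("o_w15.pkl","wb"))
crop(im,140,0,370,60,3.4,"pics/w15t.png")
im=get_image("scene"); crop(im,270,160,390,280,5,"pics/s15.png")
E
```

```text
t37.58 org [-101.07  407.36   53.25] [-179.97    0.02 -103.63] F [ 0.83 -0.32 -1.06] w62.3
52.3 52.3 0.1
51.6 51.5 -0.5
50.9 50.8 0.3
50.2 50.1 0.2
49.5 49.4 0.1
48.8 48.7 0.8
48.1 48.0 0.1
47.4 47.6 1.0
46.7 47.5 6.3
touch t40.02 org [-101.13  407.31   47.52] [-180.     -0.   -103.63] F [-2.39 -0.41  5.28] w61.9
```

View pics/w15t.png

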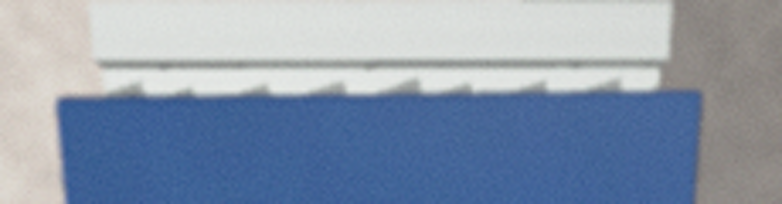

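View pics/s15.png

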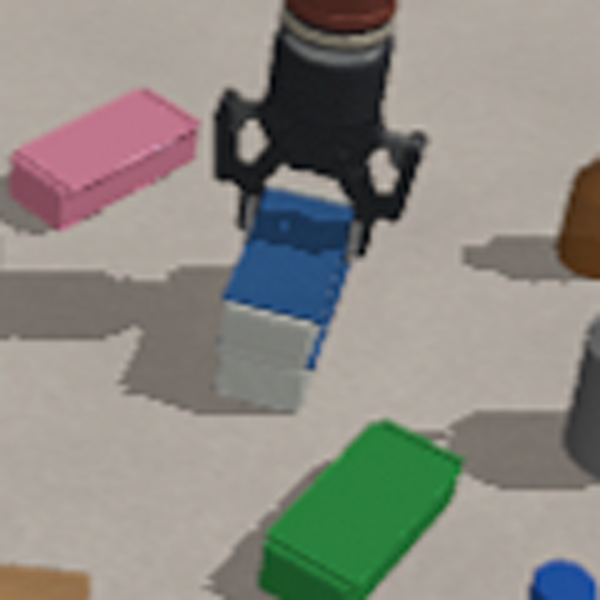

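```bash
python3 - <<'E'
from fit import *
import pickle
o=pickle.load(open("o_w15.pkl","rb"));W=Tcam("wrist",o)
Rt=Rn.from_euler('xyz',o["ee_rot"],degrees=True).as_matrix()
tool=lambda P:Rt.T@(np.array(P)-o["tcp_pos"])
for u,v,z in [(100,62,75.5),(660,62,75.5),(102,69,72),(660,66,72),(58,99,76),(700,92,76),(93,0,75.5),(672,0,75.5)]:
    print((u,v,z),tool(unproj(W,np.array([140+u/3.4,v/3.4])-.4,z)))
E
```

```text
(100, 62, 75.5) [ -27.54 -101.58  -27.98]
(660, 62, 75.5) [  27.3  -101.53  -27.97]
(102, 69, 72) [ -28.25 -101.68  -24.48]
(660, 66, 72) [  28.14 -101.9   -24.47]
(58, 99, 76) [-31.83 -98.24 -28.48]
(700, 92, 76) [ 31.32 -98.8  -28.47]
(93, 0, 75.5) [ -27.77 -106.91  -27.98]
(672, 0, 75.5) [  28.04 -106.85  -27.97]
```

```bash
python3 - <<'E'
from fit import *
import pickle
p=[488.64,220.16]
move_l((*p,47.2),None,20); st()
grip(66,20); st(); grip(85); st()
move_l((*p,70),None,40); move_l((*p,150),None,150)
# view tray from behind
goto((450,232,260),(180,0,-103.6)); wait(.3); o=st()
im=get_image("wrist"); cv2.imwrite("pics/w16.png",im[:,:,::-1]); pickle.dump(o,open("o_w16.pkl","wb"))
cv2.imwrite("pics/w16b.png",cv2.resize(im[:,:,::-1],(800,600),interpolation=cv2.INTER_CUBIC))
im=get_image("scene"); crop(im,150,160,410,290,3,"pics/s16.png")
E
```

```text
t40.38 org [-101.07  407.36   47.57] [-179.98    0.01 -103.63] F [-1.52 -0.89  3.03] w61.5
 t40.59 org [-101.4   407.17   46.88] [ 179.99   -0.   -103.63] F [ 0.03  0.52 -0.41] w66.3
 t40.92 org [-101.33  407.22   47.12] [ 180.     -0.   -103.63] F [-0.67  0.59 -0.78] w84.9
 t43.17 org [-141.69  413.84  258.05] [ 179.83   -0.11 -103.62] F [ 0.46 -0.13  0.33] w85.2
```

View pics/w16b.png

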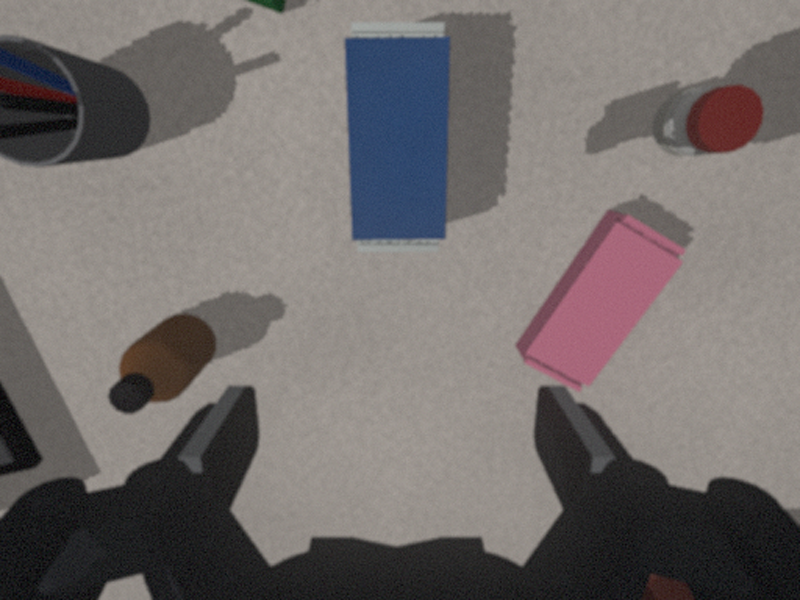

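View pics/s16.png

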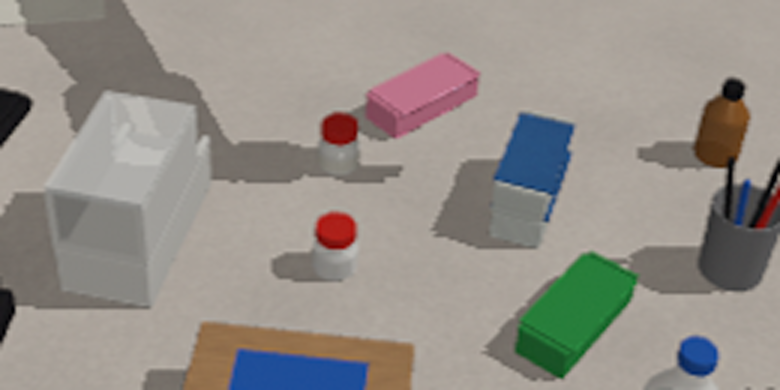

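```bash
python3 - <<'E'
from fit import *
im=cv2.imread("pics/w16.png")[:,:,::-1]
a=cv2.resize(im[8:30,212:300],None,fx=8,fy=8,interpolation=cv2.INTER_CUBIC);b=cv2.resize(im[145:165,212:300],None,fx=8,fy=8,interpolation=cv2.INTER_CUBIC)
cv2.imwrite("pics/w16e.png",np.vstack([a,b])[:,:,::-1])
E
```

```text
(no output)
```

View pics/w16e.png

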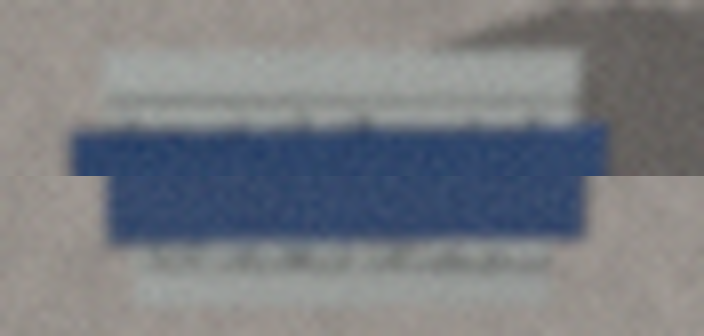

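```bash
python3 - <<'E'
from fit import *
print(sign_off()); st()
E
```

```text
the job is handed in; nothing more can be done
None
the job is handed in; nothing more can be done
```

The cover is on the open tray and the job was handed in at about 43 s of the 72 s allowed; no verdict was returned.

- **Drawing out:** I drew the cover out with closed, tilted fingertips pressing at about 12–14 N. A first try at about 8 N slipped and moved it only about 3 mm. Two strokes then left it 44 mm out over the front edge, flat.
- **Grip and placing:** I took it by its long sides, slid it out from under the shelf, and lowered it until it touched the rim. The contact force was about 6 N with the cover still held. I eased that to about 3 N before opening the fingers.

**Last checks:**
- At touchdown the gap to the far lug was about 3.1 mm (3 mm is ideal), and the crosswise offset was under 0.5 mm.
- After release, the wrist picture showed roughly equal gaps at both lugs. The side overhangs were nearly even, with a remaining yaw of about 0.01 rad.
- The trays and the bystanders in view look undisturbed and the fingers are clear. I did not measure their positions again, nor the cover's final height and level. Nothing disagreed.

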